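# Shake the tally token out of its slotted box at the packing bench

## Robot

A 6-joint arm with a two-finger parallel gripper is mounted at the origin on the work surface. World frame = base frame: x ahead of the robot, y to its left, z up, the work surface at z = 0. Lengths are in m, angles in rad, forces in N, time in s.
With the tool pointing down it reaches from about 0.425 to 0.95 m from the base axis. Payload 14.7 kg.
Tool frame: the origin (TCP) lies between the finger pads; the fingertips stand 17 mm ahead of it and the grasp point (between the pads) lies 2 mm behind it; y points along the fingers, x is the direction in which the jaws open and shut, and the axes are right-handed (so a half turn about y gives the same grasp; the last joint's range is limited). The gripper opens to 85 mm and grips with 20 to 120 N. Pads are 22 mm wide; open, the fingers measure 114 mm over their backs; the gripper's body (76 mm by 85 mm) begins 54 mm behind the grasp point. The pads swing forward as they close: fully open they stand 13 mm farther back than shut.
Start: joints at [-1.273, 0.48, 1.596, -0, 1.065, -0.047], TCP at [0.22, -0.612, 0.226] pointing down, gripper open.
Joint ranges: [-2.75, 2.75], [-0.82, 2.05], [0.23, 2.67], [-1.56, 4.7], [0.09, 2.69], [-2.92, 2.92]. Speed limits (rad/s): [1.89, 1.89, 2.39, 3.01, 3.01, 3.01].

## Interface

Orientations are given as a unit quaternion [x, y, z, w].
In Python, from rig import ctrl, viewer, order gives the robot as it stands.
- The arm moves only by the tool send_rows, never from a script. Its arguments are lists of equal length, an entry for each row: "claw": the closure, from -1 (fully open) to 1 (shut); "slide": the shift along the tool's x, y, z in units of 60 mm (1.0 is 60 mm), a list of three; "rot": the turn, a rotation vector about the tool's x, y, z in units of 10 degrees (1.0 is 10 degrees), a list of three. In form: {"claw": [claw, ...], "slide": [[dx, dy, dz], ...], "rot": [[wx, wy, wz], ...]}. A call has 1 to 10 rows; each row is the pose to reach, as a shift and turn from the pose commanded when the call began, along the tool's axes at that moment; what a row does not reach only later rows make up. A row lasts 1/8 s, in which the tool goes at most 62.5 mm and 10.7 degrees, less where a joint would pass 70% of its speed; a pose out of reach is approached as far as the arm can. A call with a gripper value outside its range is refused whole. The fingers move at their own pace and stop on an object; "grip_force" is the grip in N (left out, the last holds). Time passes only in rows, so rows that repeat a pose let the fingers close. It gives the time, the measured TCP pose, the force and the opening at its end, in the units of the state.
- ctrl.read_state(): the state, without advancing time (a new reading comes with each control period).
- viewer.capture(name): name is "scene" or "top"; returns a dict with "image" (384x512x3 uint8, red, green, blue), "camera_matrix" (3x3 intrinsics, pixels), "pose" (4x4, takes a point from camera to world coordinates). Camera axes: x right, y down, z forward; pixel columns grow to the right and rows downward; lengths in m; the calibration is good to about 2 mm. A picture is of the moment at which its call begins. There is no depth.
- order.job_done(): hands the job in, once; it reports no verdict.
The state is a dict: "clock": time; "q": joint angles; "joint_vel": joint speeds; "joint_torque": joint torques, N m; "position": TCP position; "eef_rot": TCP orientation; "wrist_force": force on the tool from outside, world axes, zero at the start; "torque": the same for the moment, N m; "grip_width": finger opening in m.
Only numpy, scipy, OpenCV 4.12 (cv2) and the standard library are available. Lean on these libraries where they do the work, as an engineer would, in place of code of your own. Each camera call takes 0.05 s, during which the arm holds its last target.

## Task

First lift the white label roll out of the dark tally tray and stand it in the middle of the round cork pad. Then pick up the clear tally box, hold it over the tray with its orange slotted end pointing down and shake it until the brass token drops out through the slot into the tray; still holding the box, make sure the token lies in the tray, then set the box down lengthwise in the middle of the blue mat, on its long narrow edge as you found it. Leave the token in the tray and do not shift the other things on the bench.

Things in the scene. Friction and masses are not known exactly. Their poses are not given: they have to be found in the camera images.
- tally_box: clear closed box with blue far end and orange slotted end, 110 long (x) x 30 thick (y) x 56 high (z), walls 4, about 0.18 kg; starts standing on a long narrow 110 x 30 face on the bench. Origin: centre of that underside; the slot is in the end face towards its -x axis. Grip it across the 30 thickness (y)
- slot (a point): centre of the slot in the orange end of the tally box, 55 from the box's origin along its -x and 28 up. Slot 12 wide (along the box's y), 40 long (along its z), from 8 above the underside to 8 below the top. The box is 102 x 22 x 48 inside; the 4 lip beside the slot keeps the token in until the orange end points well over 45 degrees below level (70 or more is best)
- token: smooth, slippery brass disc, 30 dia x 5 thick, 25 g, loose inside the tally box at the start (seen through the clear walls). It tends to stop crosswise at the slot: rocking the upended box from side to side (along the box's y) by 15 to 25 degrees and some 2 cm each way, a few times, lines it up; if stuck, lean to 50. Origin: its centre; its y is the disc's axis
- tray: dark steel open tray, fixed, 180 (x) x 140 (y) x 32 high outside, walls and floor 4 thick. Origin: centre of its underside
- label_roll: white roll of labels standing on its flat end in the tray, 52 outer dia, 25 hole, 50 high, 0.12 kg. Origin: centre of its underside, z up its axis
- pad: round cork pad, fixed, 110 dia x 4 thick. Origin: centre of its underside
- dock: blue mat where the tally box is parked, fixed, 160 (x, its length) x 100 (y) x 3 thick. Origin: centre of its underside
- flask: green drinking flask with black cap, upright, 64 dia x 200 high (mm); a bystander to leave alone. Origin: its underside, near the middle
- carton: small taped cardboard carton, 70 x 90 x 60 high (mm); a bystander to leave alone. Origin: its underside, near the middle
- brown_tape: brown ring of packing tape lying flat, 92 outer dia x 48 high (mm); a bystander to leave alone. Origin: its underside, near the middle
- tape_gun: grey hand tape dispenser with white handle, about 210 x 90 x 54 high, lying on its side (mm); a bystander to leave alone. Origin: its underside, near the middle
- highlighter: flat yellow highlighter with black cap, 100 x 24 x 14 high (mm); a bystander to leave alone. Origin: its underside, near the middle
- stapler: red and black stapler, 130 x 36 x 53 high (mm); a bystander to leave alone. Origin: its underside, near the middle
- mug: white cup, 76 dia x 90 high (mm); a bystander to leave alone. Origin: its underside, near the middle
There are look-alikes about, which are no part of the job. Of the things that look like the tally_box, take the one that is farthest to the robot's right at the start.

How it is judged:
By the outcome, as a careful person would: the job done as asked, in the order asked, and still so for the second after the job is handed in, with the robot touching nothing.
It also fails if it takes over 64 s, if anything falls off the work surface, if the arm or the gripper's body presses on something with over 40 N, if the wrist force passes 120 N, or if a joint passes its speed limit or range.

## Working session

There is one attempt and no reset: what is moved stays moved. The work goes in short steps, Python scripts to look and compute and a tool call to move; the robot and the scene stay as the last step left them, time stands still between calls to the robot, and variables do not carry over. Pictures are saved under pics/ and viewed, and the job is handed in when it is done.

Besides the shell and the picture viewer there is one more tool, called after "Emit:" in YAML: its name, and indented under it one key for each argument. send_rows: Moves the arm, as the interface text tells. Its arguments: {"type":"object","properties":{"claw":{"type":"array","items":{"type":"number"}},"slide":{"type":"array","items":{"type":"array","items":{"type":"number"}}},"rot":{"type":"array","items":{"type":"array","items":{"type":"number"}}},"grip_force":{"type":"number"}},"required":["claw","slide","rot"]}

```bash
ls; mkdir -p pics; python3 - <<'E'
from rig import ctrl, viewer, order
import cv2, numpy as np
s=ctrl.read_state()
for k,v in s.items(): print(k,np.round(v,4))
for n in ("scene","top"):
    c=viewer.capture(n); cv2.imwrite(f"pics/{n}0.png",cv2.resize(c["image"][:,:,::-1],(800,600),interpolation=cv2.INTER_CUBIC))
    cv2.imwrite(f"pics/{n}0_raw.png",c["image"][:,:,::-1]); np.savez(f"{n}_cal.npz",K=c["camera_matrix"],T=c["pose"])
    print(n,c["camera_matrix"].round(1).tolist(),c["pose"].round(3).tolist())
E
```

```text
pics
clock 0.0
q [-1.2726  0.4808  1.5969 -0.      1.0651 -0.0466]
joint_vel [-0.0002  0.0009  0.0013 -0.0004  0.0005 -0.0002]
joint_torque [-2.50000e-03 -9.50659e+01 -4.30181e+01 -2.00000e-04  1.25000e-02
 -0.00000e+00]
position [ 0.2196 -0.6113  0.2255]
eef_rot [-0.5781  0.4072 -0.4065  0.5786]
wrist_force [-0.0223 -0.4717  0.0549]
torque [-0.0134 -0.007  -0.0404]
grip_width 0.0855
scene [[426.8, 0.0, 260.2], [0.0, 426.8, 189.7], [0.0, 0.0, 1.0]] [[0.618, 0.49, -0.614, 1.336], [0.786, -0.367, 0.498, -0.728], [0.019, -0.791, -0.612, 0.931], [0.0, 0.0, 0.0, 1.0]]
top [[481.8, 0.0, 256.8], [0.0, 481.8, 185.3], [0.0, 0.0, 1.0]] [[0.012, -0.993, 0.119, 0.302], [-1.0, -0.014, -0.017, 0.013], [0.018, -0.119, -0.993, 1.541], [0.0, 0.0, 0.0, 1.0]]
```

View pics/scene0.png

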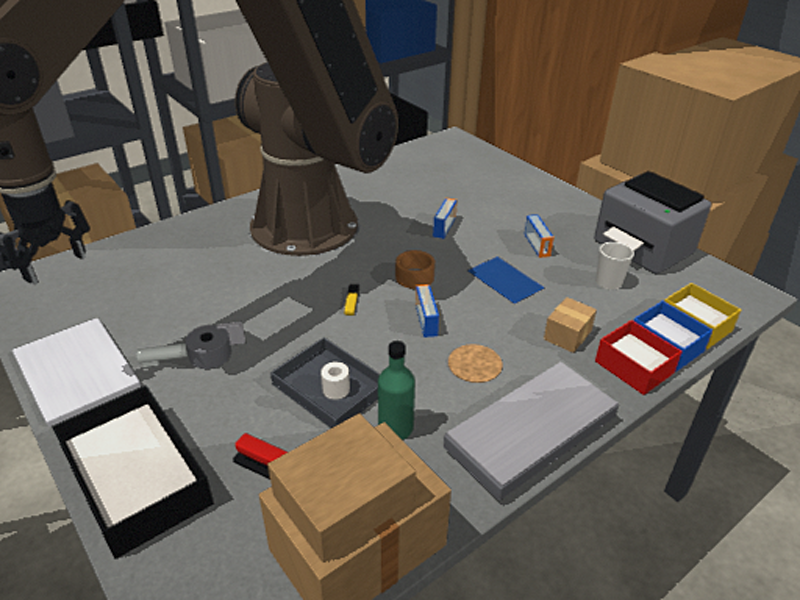

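View pics/top0.png

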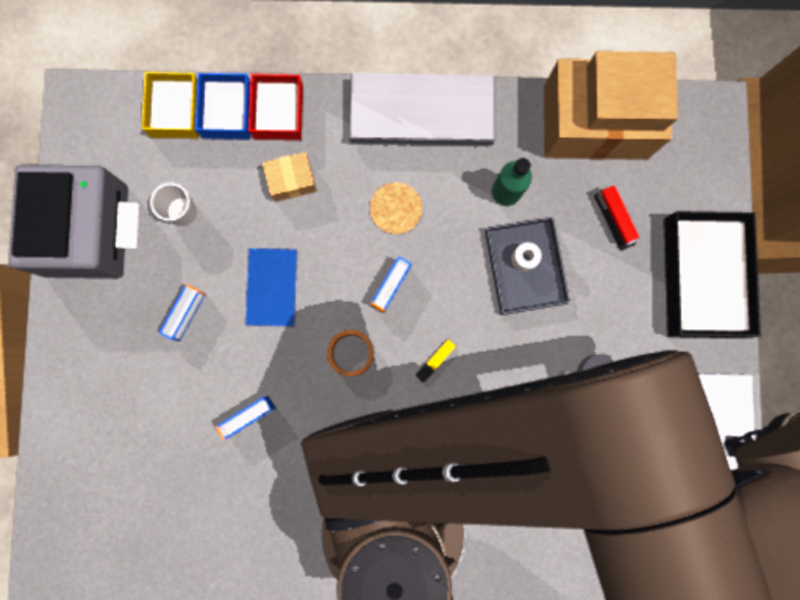

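The scene view shows the tray at (325,380) with the roll at (335,380), the pad at (475,363) and the mat at (508,280). There are three look-alike boxes, at top-view pixels A (182,312), B (391,285) and C (245,418) in the 800x600 picture. Robot's right is image right, so B fits. I'll confirm it with an enlarged crop and measure.

```bash
cat > h.py <<'E'
import numpy as np, cv2
from scipy.spatial.transform import Rotation as R
cal={n:np.load(f"{n}_cal.npz") for n in("scene","top")}
def ray(n,uv):
    K,T=cal[n]["K"],cal[n]["T"]
    uv=np.atleast_2d(uv).astype(float)
    d=np.c_[(uv[:,0]-K[0,2])/K[0,0],(uv[:,1]-K[1,2])/K[1,1],np.ones(len(uv))]@T[:3,:3].T
    return T[:3,3],d
def plane(n,uv,z):
    o,d=ray(n,uv); t=(z-o[2])/d[:,2]; return o+d*t[:,None]
def proj(n,P):
    K,T=cal[n]["K"],cal[n]["T"]; P=np.atleast_2d(P)
    c=(P-T[:3,3])@T[:3,:3]; p=c@K.T; return p[:,:2]/p[:,2:]
def comps(mask,amin=20):
    n,l,st,ce=cv2.connectedComponentsWithStats(mask.astype(np.uint8))
    return [(ce[i],st[i],l==i) for i in range(1,n) if st[i][4]>=amin]
E
python3 - <<'E'
from h import *
im=cv2.imread("pics/top0_raw.png"); sc=cv2.imread("pics/scene0_raw.png")
def crop(im,x0,y0,x1,y1,s): return cv2.resize(im[y0:y1,x0:x1],None,fx=s,fy=s,interpolation=cv2.INTER_NEAREST)
a=crop(im,230,155,275,210,10); b=crop(sc,250,170,300,225,10)
h=max(a.shape[0],b.shape[0]); 
f=lambda q:cv2.copyMakeBorder(q,0,max(0,h-q.shape[0]),0,0,cv2.BORDER_CONSTANT)
o=np.hstack([f(a),f(b)])
cv2.imwrite("pics/cropB.png",o[:600,:800] if o.shape[1]<=800 else cv2.resize(o,(800,int(o.shape[0]*800/o.shape[1]))))
hsv=cv2.cvtColor(im,cv2.COLOR_BGR2HSV)
def rep(name,m,z):
    for c,s,l in comps(m):
        print(name,"px",c.round(1),"area",s[4],"world",plane("top",c,z)[0].round(4))
rep("blue",(abs(hsv[...,0].astype(int)-110)<10)&(hsv[...,1]>150)&(hsv[...,2]>60),0.003)
rep("orange",(hsv[...,0]<22)&(hsv[...,1]>190)&(hsv[...,2]>150),0.03)
rep("corkish",(hsv[...,0]>8)&(hsv[...,0]<22)&(hsv[...,1]>90)&(hsv[...,2]>120),0.004)
dark=(hsv[...,2]<75)&(np.arange(512)>300)[None]&(np.arange(512)<370)[None]&(np.arange(384)[:,None]>135)&(np.arange(384)[:,None]<203)
for c,s,l in comps(dark,300): 
    r=cv2.minAreaRect(np.argwhere(l)[:,::-1].astype(np.float32)); print("tray",r, s); print(plane("top",cv2.boxPoints(r),.032).round(3).tolist())
E
```

```text
blue px [140.8  67.7] area 532 world [0.8709 0.3741 0.003 ]
blue px [173.2 183.4] area 1460 world [0.4885 0.2552 0.003 ]
blue px [246.5 178.1] area 31 world [0.5089 0.0204 0.003 ]
blue px [109.3 198.5] area 36 world [0.437  0.4566 0.003 ]
blue px [171.6 257.3] area 27 world [0.2539 0.2525 0.003 ]
blue px [152.9 263.5] area 32 world [0.2342 0.3104 0.003 ]
orange px [184.8  62.4] area 118 world [0.8817 0.2261 0.03  ]
orange px [396.5 136.4] area 303 world [ 0.6476 -0.4597  0.03  ]
corkish px [406.9  54.2] area 2216 world [ 0.9341 -0.509   0.004 ]
corkish px [376.1  68.9] area 1299 world [ 0.8811 -0.4047  0.004 ]
corkish px [487.4 114.3] area 946 world [ 0.7328 -0.771   0.004 ]
corkish px [116.  88.] area 21 world [0.8002 0.4519 0.004 ]
corkish px [184.5 112. ] area 529 world [0.7234 0.2259 0.004 ]
corkish px [253.  132.9] area 863 world [0.6577 0.0015 0.004 ]
corkish px [  1.7 253.5] area 386 world [0.2595 0.7826 0.004 ]
corkish px [241.  196.2] area 25 world [0.4502 0.0373 0.004 ]
corkish px [224.2 225.1] area 228 world [0.3573 0.0891 0.004 ]
```

View pics/cropB.png

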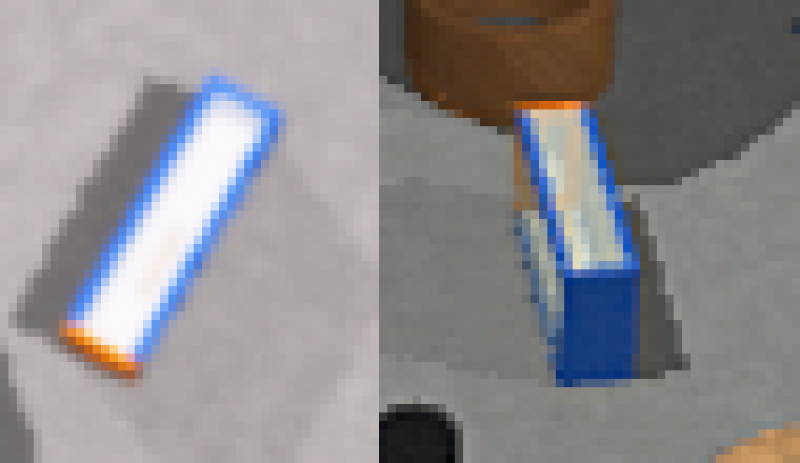

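The crop confirms B, the box farthest to the robot's right. It stands upright, orange end at about (240,197) raw px and blue end at (260,165). Now precise poses.

```bash
python3 - <<'E'
from h import *
im=cv2.imread("pics/top0_raw.png"); sc=cv2.imread("pics/scene0_raw.png")
hsv=cv2.cvtColor(im,cv2.COLOR_BGR2HSV).astype(int); H,S,V=hsv[...,0],hsv[...,1],hsv[...,2]
def win(x0,y0,x1,y1):
    m=np.zeros(im.shape[:2],bool); m[y0:y1,x0:x1]=1; return m
def rect(name,m,z):
    c,s,l=max(comps(m),key=lambda t:t[1][4])
    r=cv2.minAreaRect(np.argwhere(l)[:,::-1].astype(np.float32)+0.0)
    # grow by half px
    r=(r[0],(r[1][0]+1,r[1][1]+1),r[2])
    P=plane("top",cv2.boxPoints(r),z); e=np.diff(np.r_[P,P[:1]],axis=0)
    print(name,"px",np.round(r[0],1),"centre",P.mean(0).round(4),"sides",np.linalg.norm(e,axis=1).round(4),"dirs",np.degrees(np.arctan2(e[:,1],e[:,0])).round(1))
    return l,P
l,P=rect("boxB",win(230,155,275,210)&(((S>90)&(V>150))|(V>225)),.056); print(P.round(4).tolist())
rect("dock",win(150,150,200,215)&(abs(H-110)<10)&(S>150)&(V>60),.003)
l,P=rect("pad",win(230,110,275,155)&(H>8)&(H<22)&(S>90)&(V>100),.004)
gray=V
tm=win(300,130,372,206)
# tray: dark
for thr in (70,85,100,110):
    m=tm&(V<thr); m=cv2.morphologyEx(m.astype(np.uint8),cv2.MORPH_CLOSE,np.ones((5,5)));
    l,P=rect(f"tray{thr}",m>0,.032)
m=win(315,140,360,185)&(V>150); 
for c,s,l in comps(m): print("roll",c,s,plane("top",c,.05)[0])
o=cv2.resize(im[130:206,300:372],None,fx=7,fy=7,interpolation=cv2.INTER_NEAREST)
cv2.imwrite("pics/tray.png",o)
E
```

```text
boxB px [249.8 181.5] centre [0.4915 0.0097 0.056 ] sides [0.1174 0.0375 0.1173 0.0372] dirs [ -29.4 -119.9  150.5   60.3]
[[0.4496, 0.0547, 0.056], [0.5519, -0.0029, 0.056], [0.5332, -0.0354, 0.056], [0.4312, 0.0225, 0.056]]
dock px [173.2 183.4] centre [0.489 0.255 0.003] sides [0.1594 0.1005 0.1596 0.0992] dirs [ -0.2 -91.4 179.4  88.5]
pad px [253. 133.] centre [0.6575 0.0014 0.004 ] sides [0.1078 0.1096 0.107  0.1095] dirs [ -89.  -179.5   90.9    1. ]
tray70 px [355.9 164.1] centre [ 0.5555 -0.327   0.032 ] sides [0.0463 0.1758 0.0457 0.1754] dirs [ -65.4 -157.1  114.2   23.1]
tray85 px [336.3 169.7] centre [ 0.5367 -0.2643  0.032 ] sides [0.1461 0.1786 0.1442 0.1779] dirs [ -78.5 -170.3  101.2   10.3]
tray100 px [336.2 169.7] centre [ 0.5367 -0.264   0.032 ] sides [0.1484 0.1828 0.1463 0.1821] dirs [ -78.5 -170.3  101.2   10.3]
tray110 px [336.  169.8] centre [ 0.5365 -0.2636  0.032 ] sides [0.1514 0.1859 0.1493 0.1851] dirs [ -78.8 -170.6  100.9   10. ]
roll [324.14084507 141.15492958] [315 140  26   5  71] [ 0.62401692 -0.22326313  0.05      ]
roll [357.71428571 148.28571429] [355 140   5  24  70] [ 0.6027925  -0.32944808  0.05      ]
roll [337.73459716 163.0521327 ] [329 155  18  17 211] [ 0.55460346 -0.2657951   0.05      ]
```

View pics/tray.png

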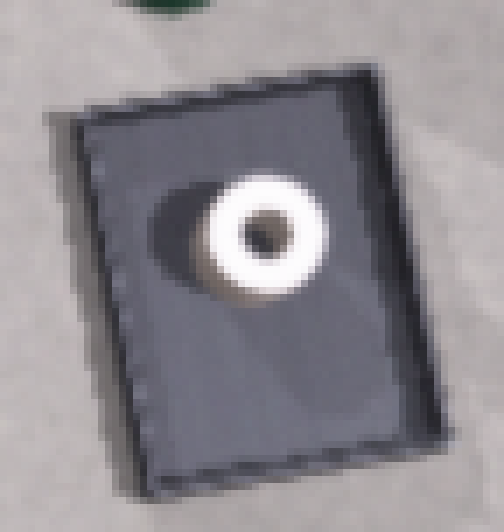

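```bash
cat >> h.py <<'E'
def state(): 
    from rig import ctrl
    return ctrl.read_state()
def Rm(s): return R.from_quat(s["eef_rot"]).as_matrix()
def move(p,Rt,s=None):
    """numbers for send_rows from present pose to (p,Rt)"""
    s=s or state(); R0=Rm(s)
    return (R0.T@(np.array(p)-s["position"])/0.06).round(3),(np.degrees(R.from_matrix(R0.T@Rt).as_rotvec())/10).round(3)
def down(yaw):
    """tool y down, tool x along horizontal yaw (rad)"""
    x=np.array([np.cos(yaw),np.sin(yaw),0]);y=np.array([0,0,-1.]);return np.c_[x,y,np.cross(x,y)]
import json
def log():
    s=state()
    with open("log.jsonl","a") as f: f.write(json.dumps({k:np.asarray(s[k]).tolist() for k in("clock","q","position","eef_rot","wrist_force","grip_width")})+"\n")
    return s
E
python3 - <<'E'
from h import *
s=log(); print(Rm(s).round(3).tolist())
print("scene box top", plane("scene",[[271.9,202.1],[280.8,201.8],[266.4,182.2],[274.5,182.2]],.056).round(4).tolist(), plane("scene",[[271.9,202.1],[280.8,201.8],[266.4,182.2],[274.5,182.2]],.056).mean(0))
print("flask cap top", plane("top",[[334.7,105.6]],.2), "scene", plane("scene",[[397*.64,345*.64]],.2), "base scene",plane("scene",[[397*.64,430*.64]],0))
p0=s["position"]
for yaw in np.radians([-80,-70,10,100]):
    print(np.degrees(yaw),move([.554,-.266,.12],down(yaw),s))
# scene check: roll, pad
for n,u in (("roll",(336*.64,368*.64)),): print(n,plane("scene",[u],.054))
print("pad",plane("scene",[(475*.64,363*.64)],.004),"dock",plane("scene",[(508*.64,280*.64)],.003))
E
```

```text
[[0.338, -0.0, 0.941], [-0.941, 0.001, 0.338], [-0.001, -1.0, 0.0]]
scene box top [[0.5316, -0.0253, 0.056], [0.5477, -0.0012, 0.056], [0.4371, 0.028, 0.056], [0.4538, 0.0503, 0.056]] [0.49255798 0.01293096 0.056     ]
flask cap top [[ 0.69597607 -0.23035151  0.2       ]] scene [[ 0.69478374 -0.22524822  0.2       ]] base scene [[ 0.70170937 -0.22805706  0.        ]]
-80.0 (array([-3.533,  1.763,  7.191]), array([ 0.   ,  0.975, -0.006]))
-70.0 (array([-3.533,  1.763,  7.191]), array([-0.   , -0.025, -0.006]))
10.0 (array([-3.533,  1.763,  7.191]), array([-4.000e-03, -8.025e+00, -5.000e-03]))
100.0 (array([-3.533,  1.763,  7.191]), array([-9.0000e-03, -1.7025e+01, -0.0000e+00]))
roll [[ 0.54884314 -0.25607508  0.054     ]]
pad [[0.66063607 0.00206454 0.004     ]] dock [[0.49806692 0.25905977 0.003     ]]
```

```bash
python3 - <<'E'
from h import *
sc=cv2.imread("pics/scene0_raw.png")
o=cv2.resize(sc[215:275,170:250],None,fx=8,fy=8,interpolation=cv2.INTER_NEAREST); cv2.imwrite("pics/roll_sc.png",o)
t=np.linspace(0,2*np.pi,40)
# predicted top-ring outlines of measured roll centre, marks only
for n,raw in(("scene",sc),):
    c=proj(n,[[.5537,-.266,.054]])[0]; print(n,c, (c-[170,215])*8)
print(proj("top",[[.5537,-.266,.054]]))
hs=cv2.cvtColor(sc,cv2.COLOR_BGR2HSV).astype(int); m=(hs[...,0]>8)&(hs[...,0]<22)&(hs[...,1]>90)&(hs[...,2]>90)
for c,st,l in comps(m,100):
    if 280<c[0]<330 and 215<c[1]<250: print("pad scene",c,plane("scene",[c],.004))
m=(abs(hs[...,0]-110)<10)&(hs[...,1]>150)
for c,st,l in comps(m,300): print("blue scene",c,st[4],plane("scene",[c],.003))
E
```

```text
scene [213.11297215 237.87087506] [344.90377721 182.96700052]
[[338.03790887 163.12794915]]
pad scene [303.59969559 232.21917808] [[0.65953325 0.00136829 0.004     ]]
blue scene [255.90435914  17.40533507] 1537 [[-1.25788961  1.29559148  0.003     ]]
blue scene [323.34441088 178.74773414] 662 [[0.49211022 0.25579249 0.003     ]]
blue scene [434.33333333 210.87986464] 591 [[0.84906064 0.42719938 0.003     ]]
```

View pics/roll_sc.png

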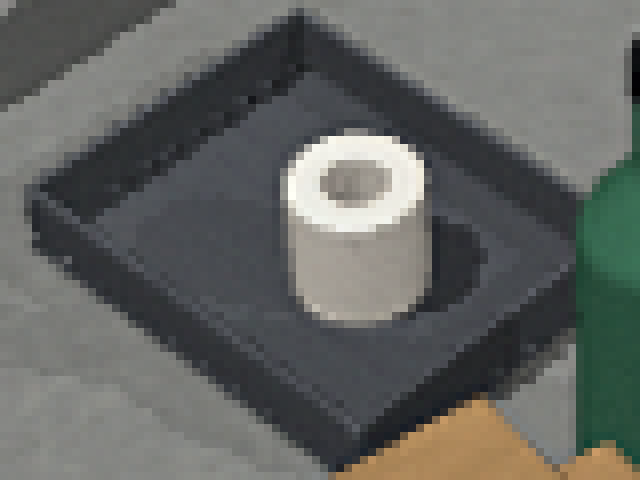

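Emit:
send_rows:
  claw: [-1, -1, -1, -1, -1, -1, -1, -1, -1, -1]
  slide:
    - [-0.35, 0.15, 0.7]
    - [-0.7, 0.3, 1.4]
    - [-1.1, 0.5, 2.2]
    - [-1.5, 0.7, 3.0]
    - [-1.9, 0.9, 3.8]
    - [-2.3, 1.1, 4.6]
    - [-2.7, 1.2, 5.4]
    - [-3.1, 1.3, 6.2]
    - [-3.5, 1.3, 7.1]
    - [-3.533, 1.3, 7.191]
  rot:
    - [0, -0.8, 0]
    - [0, -1.6, 0]
    - [0, -2.4, 0]
    - [0, -3.2, 0]
    - [0, -4, 0]
    - [0, -4.8, 0]
    - [0, -5.6, 0]
    - [0, -6.4, 0]
    - [0, -7.2, 0]
    - [0, -8, 0]

```text
clock: 1.35
position: [0.5564, -0.2635, 0.1477]
eef_rot: [-0.704, -0.063, 0.063, 0.704]
wrist_force: [-0.8, -0.8, 0.7]
grip_width: 0.0858
```

The scene crop shows the roll upright, with its top ring centre at about (214.7,237.5) raw px, within about 3 mm of the top-view estimate. I'm going down to grasp it.

```bash
python3 - <<'E'
from h import *
s=log(); print(s["position"],s["q"].round(3) if hasattr(s["q"],"round") else s["q"]); print(move([.5547,-.2647,.036],down(np.radians(10)),s))
E
```

```text
[ 0.5564043  -0.26345685  0.14768718] [-4.920e-01  5.180e-01  1.753e+00  1.000e-03  8.710e-01 -6.710e-01]
(array([-0.032,  1.861, -0.016]), array([-0.002,  0.022,  0.001]))
```

Emit:
send_rows:
  claw: [-1, -1, -1, -1, -0.3, 1, 1, 1, 1]
  slide:
    - [-0.03, 0.6, 0]
    - [-0.03, 1.2, 0]
    - [-0.03, 1.7, 0]
    - [-0.03, 1.85, 0]
    - [-0.03, 1.85, 0]
    - [-0.03, 1.85, 0]
    - [-0.03, 1.85, 0]
    - [-0.03, 1.85, 0]
    - [-0.03, 1.85, 0]
  rot:
    - [0, 0, 0]
    - [0, 0, 0]
    - [0, 0, 0]
    - [0, 0, 0]
    - [0, 0, 0]
    - [0, 0, 0]
    - [0, 0, 0]
    - [0, 0, 0]
    - [0, 0, 0]
  grip_force: 40

```text
clock: 2.48
position: [0.5531, -0.2671, 0.0388]
eef_rot: [0.705, 0.061, -0.059, -0.704]
wrist_force: [-2.1, 0.6, 8.1]
grip_width: 0.05
```

```bash
python3 - <<'E'
from h import *
s=log(); print(s["position"],s["wrist_force"],s["grip_width"])
E
```

```text
[ 0.5530899  -0.26710794  0.03883905] [-2.07344034  0.63840876  8.1338309 ] 0.0500035785183697
```

Emit:
send_rows:
  claw: [1, 1, 1, 1]
  slide:
    - [0, -0.4, 0]
    - [0, -1.0, 0]
    - [0, -1.8, 0]
    - [0, -1.8, 0]
  rot:
    - [0, 0, 0]
    - [0, 0, 0]
    - [0, 0, 0]
    - [0, 0, 0]

```text
clock: 2.98
position: [0.5548, -0.268, 0.1499]
eef_rot: [0.706, 0.062, -0.058, -0.703]
wrist_force: [-0.2, -0.1, -1.8]
grip_width: 0.05
```

```bash
python3 - <<'E'
from h import *
from rig import viewer
s=log(); print(s["position"],s["wrist_force"],s["grip_width"],s["q"])
c=viewer.capture("scene")["image"][:,:,::-1]
cv2.imwrite("pics/lift.png",cv2.resize(c[150:300,120:320],None,fx=4,fy=4))
print(move([.6585,.0014,.13],down(np.radians(10)),s))
for y in (20,30,40,50): print(y,move([.6585,.0014,.13],down(np.radians(y)),s))
E
```

```text
[ 0.55475498 -0.26797518  0.14989739] [-0.18754539 -0.07316491 -1.79909956] 0.04999538103409357 [-4.99213017e-01  5.12396043e-01  1.75703474e+00  3.17633309e-05
  8.64415775e-01 -6.69500669e-01]
(array([2.463, 0.327, 4.133]), array([ 0.028, -0.024,  0.035]))
20 (array([2.463, 0.327, 4.133]), array([ 0.03 , -1.024,  0.032]))
30 (array([2.463, 0.327, 4.133]), array([ 0.033, -2.024,  0.03 ]))
40 (array([2.463, 0.327, 4.133]), array([ 0.036, -3.024,  0.027]))
50 (array([2.463, 0.327, 4.133]), array([ 0.039, -4.024,  0.024]))
```

View pics/lift.png

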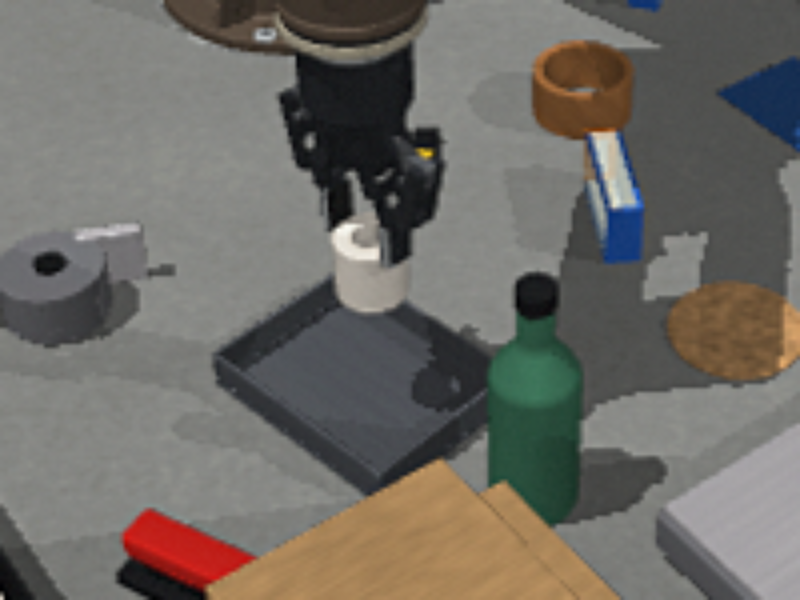

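The picture shows the roll hanging in the fingers at about (372,262) and the tray empty. I'll check how well it is centred in the grip.

```bash
python3 - <<'E'
from h import *
print((proj("scene",[[.5548,-.268,.165],[.5548,-.268,.115]])-[120,150])*4)
E
```

```text
[[363.05135318 237.52246828]
 [366.73221884 291.3711363 ]]
```

Emit:
send_rows:
  claw: [1, 1, 1, 1, 1, 1, 1, 1]
  slide:
    - [0.2, -0.1, 0.6]
    - [0.6, -0.1, 1.3]
    - [1.0, -0.1, 2.0]
    - [1.5, -0.1, 2.7]
    - [2.0, 0, 3.4]
    - [2.4, 0.2, 4.0]
    - [2.463, 0.3, 4.13]
    - [2.463, 0.3, 4.13]
  rot:
    - [0, -0.4, 0]
    - [0, -0.8, 0]
    - [0, -1.2, 0]
    - [0, -1.6, 0]
    - [0, -2.0, 0]
    - [0, -2, 0]
    - [0, -2, 0]
    - [0, -2, 0]

```text
clock: 4.03
position: [0.655, 0.0028, 0.1259]
eef_rot: [-0.683, -0.181, 0.183, 0.683]
wrist_force: [-1.1, -0.2, 0.0]
grip_width: 0.0497
```

```bash
python3 - <<'E'
from h import *
from rig import viewer
s=log(); print(s["position"],s["wrist_force"],s["grip_width"],s["q"])
for n in("scene","top"):
    c=viewer.capture(n)["image"][:,:,::-1]; cv2.imwrite(f"pics/pad_{n}.png",cv2.resize(c,(800,600)))
print((proj("scene",[s["position"]])), proj("top",[s["position"]]))
print(move([.6585,.0014,.0395],down(np.radians(30)),s))
E
```

```text
[0.65499427 0.00279337 0.12586418] [-1.06493707 -0.23719433  0.01073399] 0.04973636976154532 [-4.19196136e-02  5.93692159e-01  1.67112822e+00 -2.06753676e-04
  8.79055950e-01 -5.62113625e-01]
[[306.21760158 201.42336055]] [[252.96460835 124.54483186]]
(array([ 0.042,  1.439, -0.051]), array([-0.006, -0.019, -0.012]))
```

View pics/pad_scene.png

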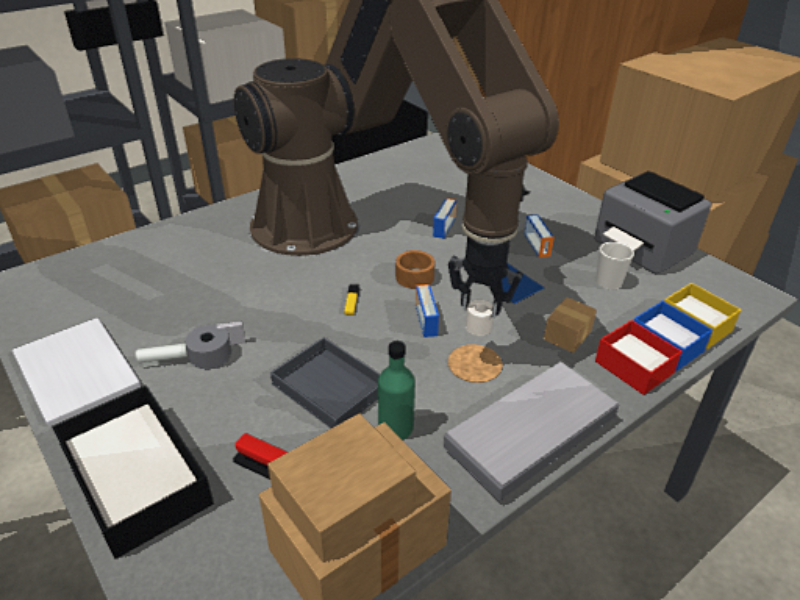

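The scene view shows the held roll at (480,318) over the pad at (475,363), in line with the projected TCP. Lowering it now.

Emit:
send_rows:
  claw: [1, 1, 1, 1, 1]
  slide:
    - [0.04, 0.6, -0.05]
    - [0.04, 1.1, -0.05]
    - [0.04, 1.35, -0.05]
    - [0.04, 1.43, -0.05]
    - [0.04, 1.43, -0.05]
  rot:
    - [0, 0, 0]
    - [0, 0, 0]
    - [0, 0, 0]
    - [0, 0, 0]
    - [0, 0, 0]

```text
clock: 4.75
position: [0.6599, 0.0008, 0.0419]
eef_rot: [0.684, 0.182, -0.181, -0.683]
wrist_force: [0.5, 0.1, -1.0]
grip_width: 0.0498
```

```bash
python3 - <<'E'
from h import *
s=log(); print(s["position"],s["wrist_force"],s["grip_width"],s["q"])
E
```

```text
[0.65993811 0.00083538 0.04194423] [ 0.49435825  0.14502046 -0.97494525] 0.04983219101523825 [-4.46584268e-02  7.04822559e-01  1.70747750e+00 -1.37344410e-05
  7.28596441e-01 -5.63662279e-01]
```

Emit:
send_rows:
  claw: [1, 1, 1]
  slide:
    - [0, 0.04, 0]
    - [0, 0.06, 0]
    - [0, 0.06, 0]
  rot:
    - [0, 0, 0]
    - [0, 0, 0]
    - [0, 0, 0]

```text
clock: 5.12
position: [0.6602, 0.0012, 0.0389]
eef_rot: [0.684, 0.182, -0.181, -0.683]
wrist_force: [-2.5, 0.2, 8.7]
grip_width: 0.0494
```

Contact at the same height as the pick (z 0.0389), so the roll is standing on the pad. Releasing.

Emit:
send_rows:
  claw: [-0.3, -1, -1, -1, -1, -1, -1, -1]
  slide:
    - [0, -0.03, 0]
    - [0, -0.03, 0]
    - [0, -0.03, 0]
    - [0, -0.3, 0]
    - [0, -0.9, 0]
    - [0, -1.6, 0]
    - [0, -2.2, 0]
    - [0, -2.2, 0]
  rot:
    - [0, 0, 0]
    - [0, 0, 0]
    - [0, 0, 0]
    - [0, 0, 0]
    - [0, 0, 0]
    - [0, 0, 0]
    - [0, 0, 0]
    - [0, 0, 0]

```text
clock: 6.12
position: [0.6616, 0.0011, 0.174]
eef_rot: [0.684, 0.184, -0.18, -0.683]
wrist_force: [-0.5, -0.0, -1.3]
grip_width: 0.0854
```

```bash
python3 - <<'E'
from h import *
from rig import viewer
s=log(); print(s["position"],s["grip_width"],s["q"])
for n in("scene","top"):
    c=viewer.capture(n)["image"][:,:,::-1]; cv2.imwrite(f"pics/rel_{n}_raw.png",c)
    p=proj(n,[[.6585,.0014,.03]])[0].astype(int); print(p)
    cv2.imwrite(f"pics/rel_{n}.png",cv2.resize(c[p[1]-40:p[1]+50,p[0]-60:p[0]+60],None,fx=5,fy=5,interpolation=cv2.INTER_NEAREST))
t=[cv2.imread(f"pics/rel_{n}.png") for n in("scene","top")]
cv2.imwrite("pics/rel.png",cv2.resize(np.hstack(t),(800,300)))
E
```

```text
[0.66156277 0.00108937 0.17397935] 0.08541413066662018 [-4.41879409e-02  5.44374856e-01  1.62432677e+00  3.83202950e-05
  9.66902486e-01 -5.63568151e-01]
[304 225]
[253 130]
```

View pics/rel.png

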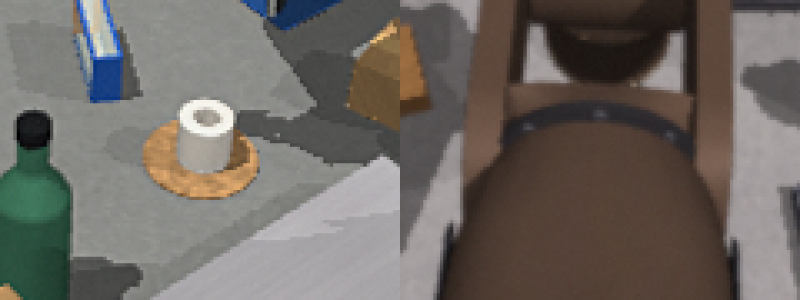

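The crops show the roll upright near the middle of the cork pad, at (205,157) against the pad at (200,158). Next I'll fit a simple arm model from the logged states to plan the tilt.

```bash
cat log.jsonl | wc -l; python3 - <<'E'
from h import *
from scipy.optimize import least_squares
L=[json.loads(l) for l in open("log.jsonl")]
q=np.array([l["q"] for l in L]);P=np.array([l["position"] for l in L])
r=np.hypot(P[:,0],P[:,1]);az=np.arctan2(P[:,1],P[:,0])
print("az-q1",(az-q[:,0]).round(4))
print("pitch",(q[:,1]+q[:,2]+q[:,4]).round(4))
print(np.c_[q[:,1],q[:,1]+q[:,2],r,P[:,2]].round(4))
def f(x):
    a1,d,L2,L3,de=x
    return np.r_[a1+L2*np.sin(q[:,1])+L3*np.sin(q[:,1]+q[:,2]+de)-r, d+L2*np.cos(q[:,1])+L3*np.cos(q[:,1]+q[:,2]+de)-P[:,2]]
s=least_squares(f,[0.1,.2,.5,.5,0]); print(s.x,np.abs(s.fun).max())
E
```

```text
7
az-q1 [0.0467 0.0495 0.0494 0.0492 0.0462 0.0459 0.0458]
pitch [3.1426 3.1417 3.1395 3.1338 3.1439 3.1409 3.1356]
[[0.4808 2.0775 0.6497 0.2256]
 [0.5181 2.271  0.6156 0.1477]
 [0.6626 2.4859 0.6142 0.0388]
 [0.5124 2.2694 0.6161 0.1499]
 [0.5937 2.2648 0.655  0.1259]
 [0.7048 2.4123 0.6599 0.0419]
 [0.5444 2.1687 0.6616 0.174 ]]
[ 0.00386972 -0.05552127  0.58751918  0.44515248  0.06214976] 0.001775548465974941
```

```bash
python3 - <<'E'
from h import *
s=state(); print(move([.500,.007,.12],down(np.radians(60.4)),s)); print(move([.500,.007,.036],down(np.radians(60.4)),s))
E
```

```text
(array([-2.262,  0.84 ,  1.406]), array([ 0.004, -3.065,  0.004]))
(array([-2.263,  2.24 ,  1.407]), array([ 0.004, -3.065,  0.004]))
```

Emit:
send_rows:
  claw: [-1, -1, -1, -1, -1, -1]
  slide:
    - [-0.6, 0.1, 0.4]
    - [-1.3, 0.3, 0.8]
    - [-1.9, 0.6, 1.2]
    - [-2.26, 0.84, 1.4]
    - [-2.26, 0.84, 1.4]
    - [-2.26, 0.84, 1.4]
  rot:
    - [0, -0.8, 0]
    - [0, -1.6, 0]
    - [0, -2.4, 0]
    - [0, -3.05, 0]
    - [0, -3.05, 0]
    - [0, -3.05, 0]

```text
clock: 6.98
position: [0.5009, 0.0067, 0.1192]
eef_rot: [0.612, 0.355, -0.354, -0.612]
wrist_force: [0.1, 0.2, 0.7]
grip_width: 0.0854
```

```bash
python3 - <<'E'
from h import *
from rig import viewer
s=log(); print(s["position"],s["q"])
c=viewer.capture("scene")["image"][:,:,::-1]; cv2.imwrite("pics/preB.png",cv2.resize(c[130:250,210:370],None,fx=5,fy=5,interpolation=cv2.INTER_NEAREST))
print(move([.500,.007,.036],down(np.radians(60.4)),s))
E
```

```text
[0.5008734  0.00672552 0.11924501] [-4.71089596e-02  4.22607340e-01  2.03701741e+00  2.08884569e-05
  6.81775297e-01 -1.09722989e+00]
(array([-0.003,  1.387,  0.015]), array([ 0.001, -0.023,  0.001]))
```

View pics/preB.png

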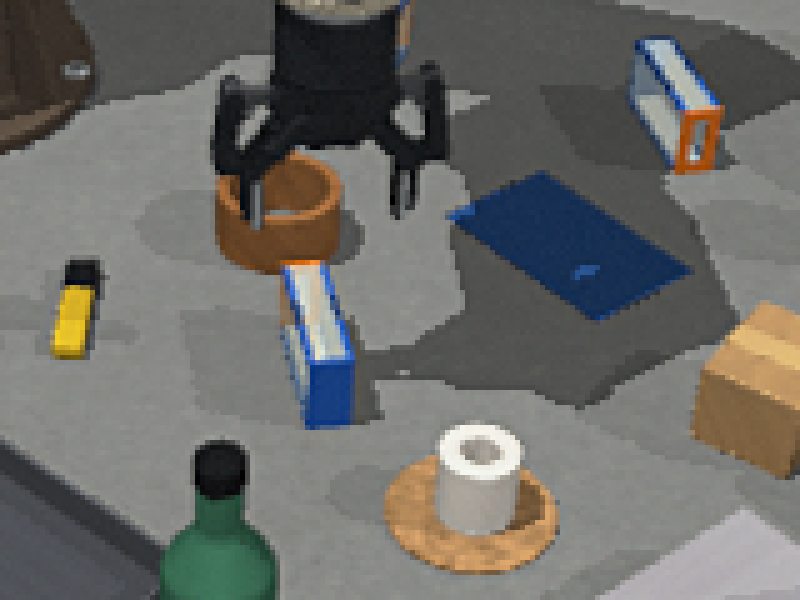

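The crop shows the fingers straddling box B (top face from (305,265) to (330,355)) in line with its thickness, and the roll standing on the pad at (480,480). Going down to grip.

Emit:
send_rows:
  claw: [-1, -1, -1, -0.2, 1, 1, 1, 1, 1, 1]
  slide:
    - [0, 0.6, 0.01]
    - [0, 1.1, 0.01]
    - [0, 1.35, 0.01]
    - [0, 1.37, 0.01]
    - [0, 1.37, 0.01]
    - [0, 1.37, 0.01]
    - [0, 1.37, 0.01]
    - [0, 1.37, 0.01]
    - [0, 1.37, 0.01]
    - [0, 1.37, 0.01]
  rot:
    - [0, 0, 0]
    - [0, 0, 0]
    - [0, 0, 0]
    - [0, 0, 0]
    - [0, 0, 0]
    - [0, 0, 0]
    - [0, 0, 0]
    - [0, 0, 0]
    - [0, 0, 0]
    - [0, 0, 0]
  grip_force: 60

```text
clock: 8.28
position: [0.5003, 0.0069, 0.0382]
eef_rot: [0.612, 0.355, -0.354, -0.611]
wrist_force: [-1.5, -1.8, 10.9]
grip_width: 0.0285
```

```bash
python3 - <<'E'
from h import *
s=log(); print(s["position"],s["wrist_force"],s["grip_width"],s["q"],Rm(s).round(3).tolist())
E
```

```text
[0.50026881 0.00692797 0.03817593] [-1.49098553 -1.80107231 10.86307538] 0.02851208920544244 [-4.66743499e-02  5.61773202e-01  2.08929281e+00 -2.16550692e-04
  4.88903689e-01 -1.09818152e+00] [[0.496, 0.002, -0.868], [0.868, -0.0, 0.496], [0.001, -1.0, -0.001]]
```

```bash
python3 - <<'E'
from h import *
s=state(); print(move([.538,-.274,.26],down(np.radians(10.3)),s)); print(move([.500,.007,.26],down(np.radians(10.3)),s))
E
```

```text
(array([-3.751, -3.695, -2.874]), array([0.006, 4.996, 0.007]))
(array([ 1.000e-03, -3.697e+00, -1.000e-03]), array([0.006, 4.996, 0.007]))
```

Emit:
send_rows:
  claw: [1, 1, 1, 1]
  slide:
    - [0, -0.4, 0]
    - [0, -1.2, 0]
    - [0, -2.0, 0]
    - [0, -2.0, 0]
  rot:
    - [0, 0, 0]
    - [0, 0, 0]
    - [0, 0, 0]
    - [0, 0, 0]

```text
clock: 8.78
position: [0.502, 0.007, 0.1609]
eef_rot: [0.613, 0.357, -0.353, -0.61]
wrist_force: [0.6, 0.3, -2.9]
grip_width: 0.0286
```

```bash
python3 - <<'E'
from h import *
from rig import viewer
s=log(); print(s["position"],s["wrist_force"],s["grip_width"],s["q"])
c=viewer.capture("scene")["image"][:,:,::-1]; cv2.imwrite("pics/liftB.png",cv2.resize(c[110:230,210:370],None,fx=5,fy=5,interpolation=cv2.INTER_NEAREST))
print(move([.538,-.274,.26],down(np.radians(10.3)),s))
E
```

```text
[0.50197403 0.00698703 0.16085984] [ 0.60312499  0.26896419 -2.89271123] 0.028576851159489575 [-4.64732796e-02  3.57202692e-01  2.00422600e+00 -2.01254897e-06
  7.73178866e-01 -1.09813084e+00]
(array([-3.763, -1.647, -2.855]), array([0.025, 4.996, 0.033]))
```

View pics/liftB.png

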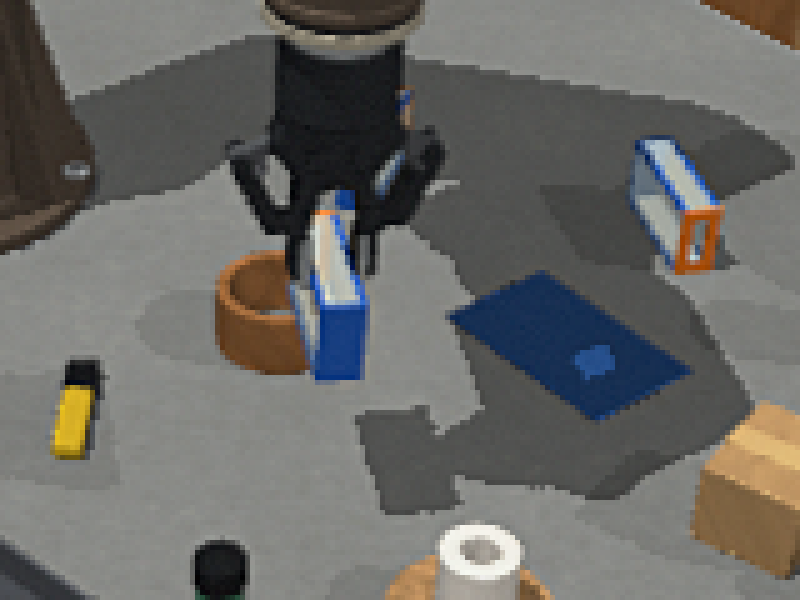

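The picture shows box B lifted level in the fingers, blue end at (340,340). Carrying it to above the tray.

Emit:
send_rows:
  claw: [1, 1, 1, 1, 1, 1, 1, 1, 1]
  slide:
    - [-0.3, -0.5, -0.2]
    - [-0.9, -1.0, -0.6]
    - [-1.5, -1.5, -1.1]
    - [-2.1, -1.65, -1.6]
    - [-2.7, -1.65, -2.1]
    - [-3.3, -1.65, -2.5]
    - [-3.7, -1.65, -2.8]
    - [-3.76, -1.65, -2.855]
    - [-3.76, -1.65, -2.855]
  rot:
    - [0, 0.6, 0]
    - [0, 1.3, 0]
    - [0, 2.0, 0]
    - [0, 2.7, 0]
    - [0, 3.4, 0]
    - [0, 4.1, 0]
    - [0, 4.8, 0]
    - [0, 5, 0]
    - [0, 5, 0]

```text
clock: 9.95
position: [0.5359, -0.2734, 0.2549]
eef_rot: [-0.704, -0.063, 0.064, 0.705]
wrist_force: [-1.2, 0.9, -2.7]
grip_width: 0.0282
```

```bash
python3 - <<'E'
from h import *
s=log(); print(s["position"],s["wrist_force"],s["grip_width"],s["q"],Rm(s).round(3).tolist())
E
```

```text
[ 0.53592182 -0.27336509  0.25491799] [-1.199668    0.88890575 -2.65055224] 0.02821452823597921 [-5.22199762e-01  3.85995926e-01  1.67660046e+00  2.38227896e-04
  1.08098573e+00 -7.01730547e-01] [[0.984, -0.002, -0.178], [0.178, 0.001, 0.984], [-0.001, -1.0, 0.001]]
```

Emit:
send_rows:
  claw: [1, 1, 1, 1, 1, 1]
  slide:
    - [0, 0, 0]
    - [0, 0, 0]
    - [0, 0, 0]
    - [0, 0, 0]
    - [0, 0, 0]
    - [0, 0, 0]
  rot:
    - [-0.8, 0, 0]
    - [-1.6, 0, 0]
    - [-2.4, 0, 0]
    - [-3.2, 0, 0]
    - [-4, 0, 0]
    - [-4, 0, 0]

```text
clock: 10.7
position: [0.5358, -0.271, 0.2545]
eef_rot: [0.902, 0.083, -0.041, -0.421]
wrist_force: [-0.1, -0.2, -2.2]
grip_width: 0.0285
```

```bash
python3 - <<'E'
from h import *
s=log(); print(s["position"],s["wrist_force"],s["grip_width"],s["q"],Rm(s).round(3).tolist())
E
```

```text
[ 0.53575971 -0.27100895  0.25450099] [-0.10151267 -0.19939402 -2.23119906] 0.028494136680350498 [-0.12812567  0.34164077  2.01118875 -0.984142    0.8253276   0.3961126 ] [[0.983, 0.115, -0.143], [0.183, -0.632, 0.753], [-0.004, -0.767, -0.642]]
```

```bash
cat > kin.py <<'E'
from h import *
from scipy.optimize import least_squares
ry=lambda a:R.from_euler('y',a).as_matrix(); rz=lambda a:R.from_euler('z',a).as_matrix()
def fk(q,p):
    a1,d1,L2,a3,L3,L6,e=p[:7]
    A=rz(q[0]); B=A@ry(q[1]); C=B@ry(q[2]); D=C@rz(q[3])@ry(q[4])@rz(q[5])
    pw=A@[a1,0,d1]+B@[0,0,L2]+C@[a3,0,L3]
    T=D@[0,e,L6] if False else D@[0,0,L6]
    pos=pw+T+A@[0,e,0]
    return pos,D,pw
def load():
    L=[json.loads(l) for l in open("log.jsonl")]
    return np.array([l["q"] for l in L]),np.array([l["position"] for l in L]),[R.from_quat(l["eef_rot"]).as_matrix() for l in L]
def fit():
    q,P,Rs=load()
    f=lambda p:np.concatenate([fk(q[i],p)[0]-P[i] for i in range(len(q))])
    s=least_squares(f,[0,.35,.58,.03,.44,.4,.03]); return s.x,np.abs(s.fun).max()
E
python3 - <<'E'
from kin import *
p,e=fit(); print(p.round(4),e)
q,P,Rs=load()
M=[fk(q[i],p)[1].T@Rs[i] for i in (0,3,8,-1)]
for m in M: print(m.round(3).tolist())
E
```

```text
[-0.      0.3176  0.5973  0.0329  0.445   0.3769  0.0303] 9.205070039541852e-11
[[-1.0, 0.0, 0.0], [0.0, 0.0, 1.0], [0.0, 1.0, -0.0]]
[[-1.0, -0.0, 0.0], [0.0, 0.0, 1.0], [-0.0, 1.0, -0.0]]
[[-1.0, -0.0, 0.0], [0.0, -0.0, 1.0], [-0.0, 1.0, 0.0]]
[[-1.0, -0.0, -0.0], [0.0, 0.0, 1.0], [-0.0, 1.0, -0.0]]
```

The arm model fits exactly. Now I'll check which upended poses stay inside the joint ranges.

```bash
cat >> kin.py <<'E'
PAR=np.array([0,.3176,.5973,.0329,.445,.3769,.0303])
MT=np.array([[-1,0,0],[0,0,1],[0,1,0.]])
LO=np.array([-2.75,-.82,.23,-1.56,.09,-2.92]);HI=np.array([2.75,2.05,2.67,4.7,2.69,2.92])
def ik(pos,Rt,q0):
    def f(q):
        a,D,_=fk(q,PAR); return np.r_[(a-pos)*10,(R.from_matrix((D@MT).T@Rt)).as_rotvec()]
    s=least_squares(f,np.clip(q0,LO+1e-3,HI-1e-3),bounds=(LO,HI)); return s.x,np.abs(s.fun).max()
def tilted(yaw,th,rock=0):
    """tool-down with jaw yaw, then tilt th about tool x (orange down), then rock about tool y"""
    return down(yaw)@R.from_rotvec([-th,0,0]).as_matrix()@R.from_rotvec([0,rock,0]).as_matrix()
E
python3 - <<'E'
from kin import *
q0=np.array(state()["q"])
for yaw in (10,0,-10,-20,-30):
  for z in (.125,):
    qa=q0; 
    for th in (40,55,70,75,80,85,90):
        qa,e=ik(np.array([.538,-.274,z]),tilted(np.radians(yaw),np.radians(th)),qa)
        if th>=70: print(yaw,th,qa.round(2),"err",round(e,4),"wrist",fk(qa,PAR)[2].round(3))
    print("   rock", [ (round(ik(np.array([.538,-.274,z]),tilted(np.radians(yaw),np.radians(75),r),qa)[1],3)) for r in (-.9,-.4,.4,.9)])
E
```

```text
10 70 [ 0.09  0.88  2.11 -1.56  1.22  1.4 ] err 0.0323 wrist [0.492 0.047 0.255]
10 75 [ 0.12  0.94  2.1  -1.56  1.31  1.45] err 0.04 wrist [0.493 0.057 0.224]
10 80 [ 0.13  1.01  2.08 -1.56  1.4   1.5 ] err 0.0439 wrist [0.494 0.065 0.191]
10 85 [ 0.14  1.07  2.05 -1.56  1.48  1.55] err 0.0446 wrist [0.494 0.069 0.158]
10 90 [ 0.14  1.14  2.03 -1.56  1.57  1.6 ] err 0.0432 wrist [0.493 0.071 0.125]
   rock [np.float64(0.033), np.float64(0.036), np.float64(0.038), np.float64(0.03)]
0 70 [ 0.09  0.89  2.   -1.39  1.26  1.31] err 0.0 wrist [0.541 0.05  0.254]
0 75 [ 0.11  0.95  1.99 -1.41  1.34  1.36] err 0.0 wrist [0.541 0.06  0.223]
0 80 [ 0.12  1.01  1.97 -1.42  1.42  1.41] err 0.0 wrist [0.542 0.067 0.19 ]
0 85 [ 0.13  1.07  1.95 -1.43  1.5   1.45] err 0.0 wrist [0.542 0.071 0.158]
0 90 [ 0.13  1.13  1.92 -1.44  1.58  1.48] err 0.0 wrist [0.542 0.073 0.125]
   rock [np.float64(0.0), np.float64(0.0), np.float64(0.0), np.float64(0.0)]
-10 70 [ 0.07  0.92  1.86 -1.21  1.33  1.2 ] err 0.0 wrist [0.602 0.045 0.254]
-10 75 [ 0.09  0.97  1.84 -1.24  1.41  1.25] err 0.0 wrist [0.604 0.054 
[... 564 characters left out ...]
 [ 0.07  1.11  1.65 -1.15  1.64  1.22] err 0.0 wrist [0.669 0.049 0.158]
-20 90 [ 0.07  1.16  1.63 -1.17  1.71  1.25] err 0.0 wrist [0.669 0.05  0.125]
   rock [np.float64(0.0), np.float64(0.0), np.float64(0.0), np.float64(0.0)]
-30 70 [ 0.    0.99  1.57 -0.95  1.54  1.08] err 0.0 wrist [0.715 0.002 0.254]
-30 75 [ 0.02  1.04  1.55 -0.98  1.61  1.1 ] err 0.0 wrist [0.72  0.011 0.223]
-30 80 [ 0.02  1.09  1.52 -1.01  1.68  1.13] err 0.0 wrist [0.724 0.017 0.19 ]
-30 85 [ 0.03  1.14  1.5  -1.04  1.74  1.15] err 0.0 wrist [0.727 0.021 0.158]
-30 90 [ 0.03  1.2   1.48 -1.07  1.81  1.16] err 0.0 wrist [0.727 0.022 0.125]
   rock [np.float64(0.0), np.float64(0.0), np.float64(0.0), np.float64(0.0)]
```

```bash
python3 - <<'E'
from kin import *
s=state(); R0=Rm(s)
Rt=tilted(np.radians(-5),np.radians(76)); pt=np.array([.535,-.279,.135])
print(move(pt,Rt,s))
sl,ro=move(pt,Rt,s); qa=np.array(s["q"])
for f in np.linspace(0,1,8):
    Rf=R0@R.from_rotvec(ro*f*np.radians(10)).as_matrix(); pf=s["position"]+R0@(sl*f*.06)
    qa,e=ik(pf,Rf,qa); print(round(f,2),qa.round(2),round(e,4),pf.round(3),fk(qa,PAR)[2].round(3))
E
```

```text
(array([-0.029,  1.61 ,  1.18 ]), array([-3.579,  0.859,  1.33 ]))
0.0 [-0.13  0.34  2.01 -0.98  0.83  0.4 ] 0.0 [ 0.536 -0.271  0.255] [ 0.489 -0.063  0.543]
0.14 [-0.08  0.41  2.03 -1.11  0.88  0.6 ] 0.0 [ 0.536 -0.272  0.237] [ 0.498 -0.038  0.504]
0.29 [-0.03  0.49  2.04 -1.21  0.96  0.77] 0.0 [ 0.536 -0.273  0.22 ] [ 0.508 -0.015  0.461]
0.43 [ 0.01  0.58  2.04 -1.27  1.04  0.92] 0.0 [ 0.535 -0.274  0.203] [0.52  0.005 0.417]
0.57 [ 0.04  0.67  2.03 -1.31  1.12  1.05] 0.0 [ 0.535 -0.276  0.186] [0.531 0.022 0.371]
0.71 [ 0.07  0.76  2.   -1.33  1.21  1.15] 0.0 [ 0.535 -0.277  0.169] [0.544 0.037 0.324]
0.86 [ 0.09  0.86  1.97 -1.33  1.3   1.23] 0.0 [ 0.535 -0.278  0.152] [0.557 0.048 0.276]
1.0 [ 0.1   0.95  1.92 -1.33  1.38  1.3 ] 0.0 [ 0.535 -0.279  0.135] [0.57  0.055 0.226]
```

Emit:
send_rows:
  claw: [1, 1, 1, 1, 1, 1, 1, 1, 1]
  slide:
    - [0, 0.23, 0.17]
    - [-0.01, 0.46, 0.34]
    - [-0.01, 0.69, 0.51]
    - [-0.02, 0.92, 0.67]
    - [-0.02, 1.15, 0.84]
    - [-0.03, 1.38, 1.01]
    - [-0.03, 1.61, 1.18]
    - [-0.03, 1.61, 1.18]
    - [-0.03, 1.61, 1.18]
  rot:
    - [-0.51, 0.12, 0.19]
    - [-1.02, 0.25, 0.38]
    - [-1.53, 0.37, 0.57]
    - [-2.05, 0.49, 0.76]
    - [-2.56, 0.61, 0.95]
    - [-3.07, 0.74, 1.14]
    - [-3.58, 0.86, 1.33]
    - [-3.58, 0.86, 1.33]
    - [-3.58, 0.86, 1.33]

```text
clock: 11.82
position: [0.5357, -0.2821, 0.1371]
eef_rot: [0.991, -0.047, 0.007, -0.123]
wrist_force: [-0.0, 0.0, -1.2]
grip_width: 0.028
```

```bash
cat > look.py <<'E'
import sys
from h import *
from rig import viewer
tag=sys.argv[1]; s=log(); print(s["position"].round(4) if hasattr(s["position"],"round") else s["position"],np.round(s["wrist_force"],1),round(s["grip_width"],4),np.round(s["q"],2)); print(Rm(s).round(3).tolist())
o=[]
for n in("scene","top"):
    c=viewer.capture(n)["image"][:,:,::-1]; cv2.imwrite(f"pics/{tag}_{n}_raw.png",c)
    p=proj(n,[[.5365,-.264,.05]])[0].astype(int); h=45 if n=="top" else 50
    y0=max(0,p[1]-h-10);x0=max(0,p[0]-h); o.append(cv2.resize(c[y0:y0+2*h,x0:x0+2*h],(400,400),interpolation=cv2.INTER_NEAREST)); print(n,"crop origin",x0,y0,"scale",400/(2*h))
cv2.imwrite(f"pics/{tag}.png",np.hstack(o))
E
python3 look.py up1
```

```text
[ 0.5357 -0.2821  0.1371] [-0.   0.  -1.2] 0.028 [ 0.09  0.95  1.92 -1.33  1.38  1.3 ]
[[0.996, -0.091, 0.025], [-0.094, -0.965, 0.244], [0.002, -0.245, -0.97]]
scene crop origin 160 175 scale 4.0
top crop origin 292 113 scale 4.444444444444445
```

View pics/up1.png

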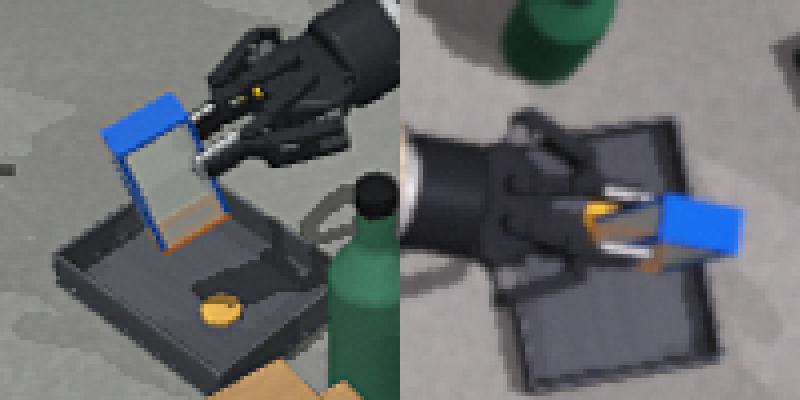

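The scene crop shows a brass disc at (220,310), which is raw (215,252.5), already lying in the tray. I'll measure it and check that it is at rest.

```bash
python3 - <<'E'
from h import *
c=cv2.imread("pics/up1_scene_raw.png"); hs=cv2.cvtColor(c,cv2.COLOR_BGR2HSV).astype(int)
m=(hs[...,0]>14)&(hs[...,0]<32)&(hs[...,1]>120)&(hs[...,2]>90); m[:, :170]=0; m[:,260:]=0; m[:200]=0; m[265:]=0
for ce,st,l in comps(m,8):
    P=plane("scene",ce,.009)[0]; d=P[:2]-[.5365,-.264]; a=np.radians(10.3); print(ce,st,P.round(4),"in tray frame",(d@[[np.cos(a),-np.sin(a)],[np.sin(a),np.cos(a)]]).round(4))
E
```

```text
[214.71875  252.078125] [210 248  10   9  64] [ 0.5667 -0.2715  0.009 ] in tray frame [ 0.0284 -0.0128]
```

Emit:
send_rows:
  claw: [1, 1, 1]
  slide:
    - [0, 0, -0.2]
    - [0, 0, -0.5]
    - [0, 0, -0.7]
  rot:
    - [0, 0, 0]
    - [0, 0, 0]
    - [0, 0, 0]

```text
clock: 12.3
position: [0.535, -0.2924, 0.1795]
eef_rot: [0.991, -0.046, 0.009, -0.122]
wrist_force: [-0.6, 0.3, -1.3]
grip_width: 0.0285
```

```bash
python3 look.py up2
```

```text
[ 0.535  -0.2924  0.1795] [-0.6  0.3 -1.3] 0.0285 [ 0.07  0.87  1.94 -1.34  1.39  1.24]
[[0.996, -0.089, 0.028], [-0.093, -0.966, 0.241], [0.006, -0.242, -0.97]]
scene crop origin 160 175 scale 4.0
top crop origin 292 113 scale 4.444444444444445
```

View pics/up2.png

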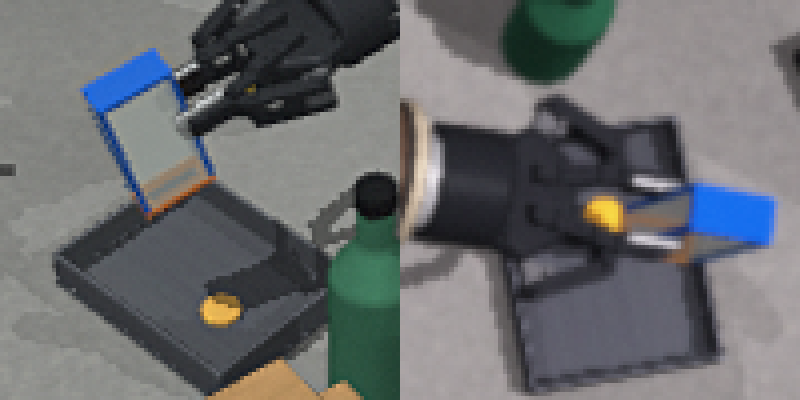

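Both views agree. The token lies at rest in the tray, at scene crop (220,310) in both pictures and top crop (605,213), about (0.566,-0.271), with the disc flat. The clear box is empty and still held. Now I'll right the box and carry it to the mat.

```bash
python3 - <<'E'
from kin import *
s=state(); R0=Rm(s)
for yaw in(10,30):
  Rt=down(np.radians(yaw)); pt=np.array([.52,-.2,.27])
  sl,ro=move(pt,Rt,s); print(sl,ro); qa=np.array(s["q"])
  for f in np.linspace(0,1,10):
    Rf=R0@R.from_rotvec(ro*f*np.radians(10)).as_matrix(); pf=s["position"]+R0@(sl*f*.06)
    qa,e=ik(pf,Rf,qa); print(round(f,2),qa.round(2),round(e,4),pf.round(3))
E
```

```text
[-0.385 -1.831 -1.103] [ 7.555 -1.327 -0.986]
0.0 [ 0.07  0.87  1.94 -1.34  1.39  1.24] 0.0 [ 0.535 -0.292  0.179]
0.11 [ 0.06  0.76  1.96 -1.28  1.27  1.12] 0.0 [ 0.533 -0.282  0.189]
0.22 [ 0.04  0.64  1.98 -1.21  1.15  0.97] 0.0 [ 0.532 -0.272  0.199]
0.33 [-0.    0.54  1.98 -1.1   1.05  0.79] 0.0 [ 0.53  -0.262  0.21 ]
0.44 [-0.05  0.46  1.96 -0.96  0.97  0.57] 0.0 [ 0.528 -0.251  0.22 ]
0.56 [-0.12  0.39  1.93 -0.77  0.91  0.33] 0.0 [ 0.527 -0.241  0.23 ]
0.67 [-0.19  0.34  1.9  -0.57  0.9   0.07] 0.0 [ 0.525 -0.231  0.24 ]
0.78 [-0.27  0.31  1.86 -0.36  0.92 -0.18] 0.0 [ 0.523 -0.221  0.25 ]
0.89 [-0.35  0.3   1.81 -0.16  0.99 -0.41] 0.0 [ 0.522 -0.21   0.26 ]
1.0 [-0.42  0.31  1.76  0.    1.08 -0.6 ] 0.0 [ 0.52 -0.2   0.27]
[-0.385 -1.831 -1.103] [ 7.352 -3.02  -2.309]
0.0 [ 0.07  0.87  1.94 -1.34  1.39  1.24] 0.0 [ 0.535 -0.292  0.179]
0.11 [ 0.07  0.75  1.98 -1.31  1.26  1.11] 0.0 [ 0.533 -0.282  0.189]
0.22 [ 0.04  0.63  2.01 -1.26  1.13  0.94] 0.0 [ 0.532 -0.272  0.199]
0.33 [ 0.    0.53  2.02 -1.17  1.01  0.74] 0.0 [ 0.53  -0.262  0.21 ]
0.44 [-0.05  0.43  2.01 -1.02  0.91  0.48] 0.0 [ 0.528 -0.251  0.22 ]
0.56 [-0.12  0.36  1.98 -0.83  0.84  0.18] 0.0 [ 0.527 -0.241  0.23 ]
0.67 [-0.2   0.31  1.94 -0.59  0.83 -0.15] 0.0 [ 0.525 -0.231  0.24 ]
0.78 [-0.27  0.29  1.89 -0.36  0.87 -0.46] 0.0 [ 0.523 -0.221  0.25 ]
0.89 [-0.35  0.29  1.83 -0.16  0.96 -0.73] 0.0 [ 0.522 -0.21   0.26 ]
1.0 [-0.42  0.31  1.76 -0.    1.08 -0.95] 0.0 [ 0.52 -0.2   0.27]
```

Using the yaw-10 variant.

Emit:
send_rows:
  claw: [1, 1, 1, 1, 1, 1, 1, 1, 1, 1]
  slide:
    - [-0.04, -0.2, -0.12]
    - [-0.09, -0.4, -0.25]
    - [-0.13, -0.61, -0.37]
    - [-0.17, -0.81, -0.49]
    - [-0.21, -1.02, -0.61]
    - [-0.26, -1.22, -0.74]
    - [-0.3, -1.42, -0.86]
    - [-0.34, -1.63, -0.98]
    - [-0.385, -1.83, -1.1]
    - [-0.385, -1.83, -1.1]
  rot:
    - [0.84, -0.15, -0.11]
    - [1.68, -0.29, -0.22]
    - [2.52, -0.44, -0.33]
    - [3.36, -0.59, -0.44]
    - [4.2, -0.74, -0.55]
    - [5.04, -0.88, -0.66]
    - [5.88, -1.03, -0.77]
    - [6.72, -1.18, -0.88]
    - [7.555, -1.327, -0.986]
    - [7.555, -1.327, -0.986]

```text
clock: 13.65
position: [0.5199, -0.2014, 0.2683]
eef_rot: [0.705, 0.06, -0.061, -0.704]
wrist_force: [-0.8, 0.6, -3.2]
grip_width: 0.0283
```

```bash
python3 - <<'E'
from kin import *
s=log(); R0=Rm(s); print(s["position"],R0.round(3).tolist(),s["grip_width"])
print(move([.498,.2555,.15],down(np.radians(89.3)),s))
Rt=down(np.radians(89.3)); pt=np.array([.498,.2555,.15]); sl,ro=move(pt,Rt,s); qa=np.array(s["q"])
for f in np.linspace(0,1,6):
    Rf=R0@R.from_rotvec(ro*f*np.radians(10)).as_matrix(); pf=s["position"]+R0@(sl*f*.06)
    qa,e=ik(pf,Rf,qa); print(round(f,2),qa.round(2),round(e,4),pf.round(3))
E
```

```text
[ 0.51992106 -0.20138702  0.26831297] [[0.985, -0.001, -0.171], [0.171, -0.0, 0.985], [-0.001, -1.0, -0.0]] 0.0282734003568414
(array([0.943, 1.97 , 7.565]), array([-6.000e-03, -7.947e+00, -7.000e-03]))
0.0 [-0.42  0.31  1.76 -0.    1.07 -0.59] 0.0 [ 0.52  -0.201  0.268]
0.2 [-0.27  0.29  1.85 -0.    1.   -0.72] 0.0 [ 0.516 -0.11   0.245]
0.4 [-0.1   0.29  1.91 -0.    0.93 -0.82] 0.0 [ 0.511 -0.019  0.221]
0.6 [ 0.08  0.32  1.94 -0.    0.88 -0.92] 0.0 [0.507 0.073 0.197]
0.8 [ 0.26  0.38  1.93 -0.    0.84 -1.02] 0.0 [0.502 0.164 0.174]
1.0 [ 0.42  0.45  1.88 -0.    0.81 -1.14] 0.0 [0.498 0.255 0.15 ]
```

Emit:
send_rows:
  claw: [1, 1, 1, 1, 1, 1, 1, 1, 1, 1]
  slide:
    - [0.1, 0.1, 0.8]
    - [0.2, 0.3, 1.6]
    - [0.3, 0.5, 2.4]
    - [0.4, 0.7, 3.3]
    - [0.5, 1.0, 4.2]
    - [0.6, 1.3, 5.1]
    - [0.8, 1.6, 6.0]
    - [0.9, 1.8, 6.9]
    - [0.943, 1.97, 7.565]
    - [0.943, 1.97, 7.565]
  rot:
    - [0, -0.8, 0]
    - [0, -1.7, 0]
    - [0, -2.6, 0]
    - [0, -3.5, 0]
    - [0, -4.4, 0]
    - [0, -5.3, 0]
    - [0, -6.2, 0]
    - [0, -7.1, 0]
    - [0, -7.95, 0]
    - [0, -7.95, 0]

```text
clock: 14.9
position: [0.4945, 0.2596, 0.148]
eef_rot: [-0.501, -0.498, 0.501, 0.501]
wrist_force: [-0.1, 0.3, -2.0]
grip_width: 0.0281
```

```bash
python3 - <<'E'
from kin import *
from rig import viewer
s=log(); print(s["position"],Rm(s).round(3).tolist(),s["grip_width"],s["wrist_force"])
for n in("scene","top"):
    c=viewer.capture(n)["image"][:,:,::-1]; cv2.imwrite(f"pics/dk_{n}_raw.png",c)
    cv2.imwrite(f"pics/dk_{n}.png",cv2.resize(c,(800,600)) if n=="top" else cv2.resize(c[90:240,250:450],None,fx=4,fy=4,interpolation=cv2.INTER_NEAREST))
print(proj("scene",[s["position"]]))
E
```

```text
[0.49450575 0.25956324 0.14803977] [[0.003, -0.003, -1.0], [1.0, -0.003, 0.003], [-0.003, -1.0, 0.003]] 0.0280908448309622 [-0.13793523  0.27412923 -1.9556723 ]
[[329.14583253 145.15081446]]
```

View pics/dk_scene.png

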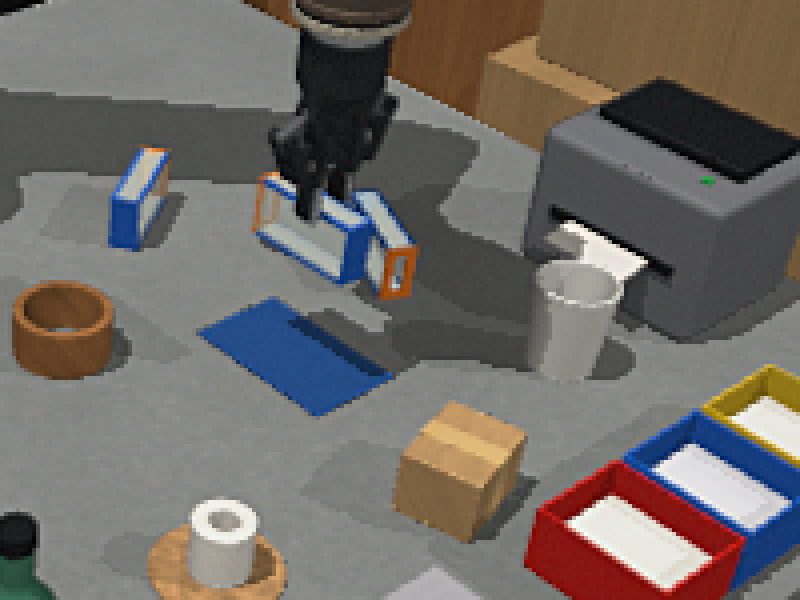

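View pics/dk_top.png

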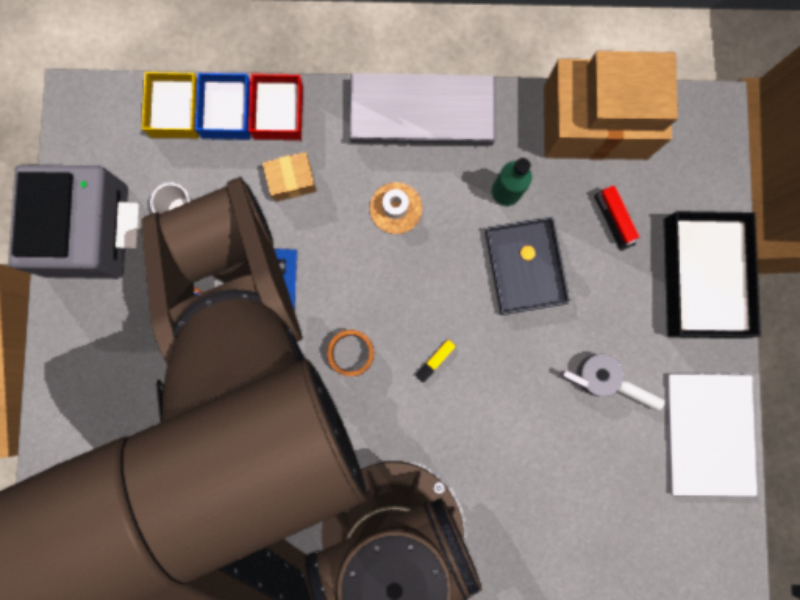

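The top view shows the roll on the pad at (396,202), the token in the tray at (528,253) and the bystanders unmoved. The scene view shows the box held level over the mat, blue end at (357,250). I'll check numerically.

```bash
python3 - <<'E'
from kin import *
print("blue end top edge",plane("scene",[[250+345/4,90+228/4],[250+369/4,90+215/4]],.166).round(4).tolist())
print("orange top corner",plane("scene",[[250+262/4,90+176/4]],.166).round(4).tolist())
im=cv2.imread("pics/dk_top_raw.png");hsv=cv2.cvtColor(im,cv2.COLOR_BGR2HSV).astype(int);H,S,V=hsv[...,0],hsv[...,1],hsv[...,2]
def w(m,x0,y0,x1,y1):
    k=np.zeros(m.shape,bool);k[y0:y1,x0:x1]=1;return m&k
for ce,st,l in comps(w((V>190)&(S<60),235,115,272,150)):
    (cx,cy),rad=cv2.minEnclosingCircle(np.argwhere(l)[:,::-1].astype(np.float32)); print("roll",ce,st[2:],(cx,cy,rad),plane("top",[[cx,cy]],.054).round(4))
m=w(((H>8)&(H<22)&(S>90)&(V>90)),230,110,275,155)
for ce,st,l in comps(m):
    (cx,cy),rad=cv2.minEnclosingCircle(np.argwhere(l)[:,::-1].astype(np.float32)); print("pad",(cx,cy,rad),plane("top",[[cx,cy]],.004).round(4))
m=w((H>12)&(H<35)&(S>120)&(V>100),305,140,365,200)
for ce,st,l in comps(m): print("token",ce,st[2:],plane("top",[ce],.009).round(4))
s=state(); print(move([.498,.2555,.045],down(np.radians(89.3)),s))
E
```

```text
blue end top edge [[0.5366, 0.2479, 0.166], [0.5342, 0.2798, 0.166]]
orange top corner [[0.432, 0.2517, 0.166]]
roll [252.78735632 128.66666667] [ 17  16 174] (252.8783721923828, 128.68919372558594, 8.324800491333008) [[0.6596 0.0024 0.054 ]]
pad (252.98837280273438, 132.57363891601562, 16.748228073120117) [[0.6587 0.0015 0.004 ]]
token [337.39189189 161.35135135] [10 10 74] [[ 0.5671 -0.2724  0.009 ]]
(array([-0.027,  1.732, -0.05 ]), array([-0.014,  0.027, -0.014]))
```

Emit:
send_rows:
  claw: [1, 1, 1, 1, 1]
  slide:
    - [0, 0.6, 0]
    - [0, 1.1, 0]
    - [0, 1.5, 0]
    - [0, 1.65, 0]
    - [0, 1.65, 0]
  rot:
    - [0, 0, 0]
    - [0, 0, 0]
    - [0, 0, 0]
    - [0, 0, 0]
    - [0, 0, 0]

```text
clock: 15.62
position: [0.4961, 0.2566, 0.0507]
eef_rot: [-0.502, -0.497, 0.498, 0.503]
wrist_force: [-0.3, -0.3, -1.4]
grip_width: 0.028
```

```bash
python3 - <<'E'
from kin import *
from rig import viewer
s=log(); print(s["position"],Rm(s).round(4).tolist(),s["wrist_force"])
print(move([.499,.2555,.0415],down(np.radians(89.3)),s))
c=viewer.capture("scene")["image"][:,:,::-1]; cv2.imwrite("pics/dk2_raw.png",c); cv2.imwrite("pics/dk2.png",cv2.resize(c[120:220,270:390],None,fx=6,fy=6,interpolation=cv2.INTER_NEAREST))
E
```

```text
[0.49608676 0.25664791 0.0507243 ] [[0.0093, -0.0026, -1.0], [1.0, -0.0006, 0.0093], [-0.0006, -1.0, 0.0026]] [-0.29124153 -0.31163378 -1.400628  ]
(array([-0.019,  0.154, -0.049]), array([-0.015,  0.017, -0.004]))
```

View pics/dk2.png

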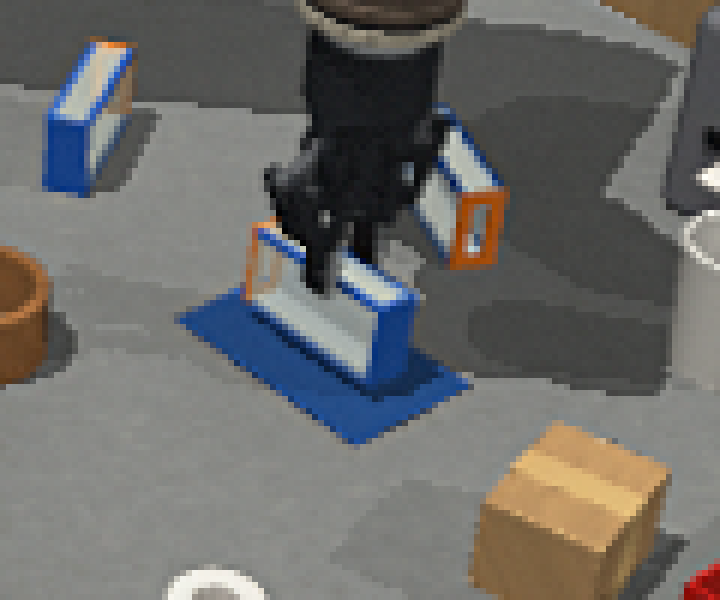

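```bash
python3 - <<'E'
from kin import *
f=lambda a,z:plane("scene",np.array(a)/6+[270,120],z).round(4).tolist()
print("mat corners",f([[180,320],[355,443],[470,382]],.003))
print("box bottom: orange,blue -y",f([[247,300],[372,384]],.0125))
print("box top: orange -y, blue -y, blue +y",f([[253,228],[376,306],[417,290]],.0685))
E
```

```text
mat corners [[0.4149, 0.2097, 0.003], [0.5688, 0.2082, 0.003], [0.5686, 0.3076, 0.003]]
box bottom: orange,blue -y [[0.4335, 0.2485, 0.0125], [0.5423, 0.2481, 0.0125]]
box top: orange -y, blue -y, blue +y [[0.4349, 0.2451, 0.0685], [0.5384, 0.2457, 0.0685], [0.5414, 0.2772, 0.0685]]
```

In the same view the box sits about 4 mm short in x and 4 mm over in y of the mat centre. I'll correct that while lowering.

Emit:
send_rows:
  claw: [1, 1, 1, 1]
  slide:
    - [-0.04, 0.0, -0.06]
    - [-0.04, 0.08, -0.06]
    - [-0.04, 0.14, -0.06]
    - [-0.04, 0.14, -0.06]
  rot:
    - [0, 0, 0]
    - [0, 0, 0]
    - [0, 0, 0]
    - [0, 0, 0]

```text
clock: 16.18
position: [0.4995, 0.2547, 0.042]
eef_rot: [-0.501, -0.497, 0.499, 0.503]
wrist_force: [0.2, 0.3, -1.9]
grip_width: 0.0284
```

Emit:
send_rows:
  claw: [1, 1, 1]
  slide:
    - [0, 0.02, 0]
    - [0, 0.04, 0]
    - [0, 0.04, 0]
  rot:
    - [0, 0, 0]
    - [0, 0, 0]
    - [0, 0, 0]

```text
clock: 16.55
position: [0.4997, 0.2548, 0.0411]
eef_rot: [-0.502, -0.497, 0.498, 0.503]
wrist_force: [-6.3, -3.6, 25.5]
grip_width: 0.0282
```

Contact, at 25 N. I'll ease back a touch and open.

Emit:
send_rows:
  claw: [1, -0.2, -0.6, -1, -1, -1, -1, -1, -1, -1]
  slide:
    - [0, -0.03, 0]
    - [0, -0.03, 0]
    - [0, -0.03, 0]
    - [0, -0.03, 0]
    - [0, -0.03, 0]
    - [0, -0.3, 0]
    - [0, -0.9, 0]
    - [0, -1.6, 0]
    - [0, -2.4, 0]
    - [0, -2.4, 0]
  rot:
    - [0, 0, 0]
    - [0, 0, 0]
    - [0, 0, 0]
    - [0, 0, 0]
    - [0, 0, 0]
    - [0, 0, 0]
    - [0, 0, 0]
    - [0, 0, 0]
    - [0, 0, 0]
    - [0, 0, 0]

```text
clock: 17.8
position: [0.5022, 0.2557, 0.1887]
eef_rot: [0.502, 0.5, -0.496, -0.502]
wrist_force: [0.9, 0.7, -0.3]
grip_width: 0.0854
```

```bash
python3 - <<'E'
from kin import *
from rig import viewer
s=log(); print(s["position"],s["grip_width"],s["wrist_force"])
c=viewer.capture("scene")["image"][:,:,::-1]; cv2.imwrite("pics/fin_scene_raw.png",c); cv2.imwrite("pics/fin.png",cv2.resize(c[120:220,270:390],None,fx=6,fy=6,interpolation=cv2.INTER_NEAREST))
print(move([.5,-.05,.25],down(np.radians(60)),s))
E
```

```text
[0.50216317 0.25573191 0.18869583] 0.08536459158332027 [ 0.85189055  0.65390073 -0.29440333]
(array([-5.093, -1.037, -0.01 ]), array([0.019, 2.953, 0.023]))
```

View pics/fin.png

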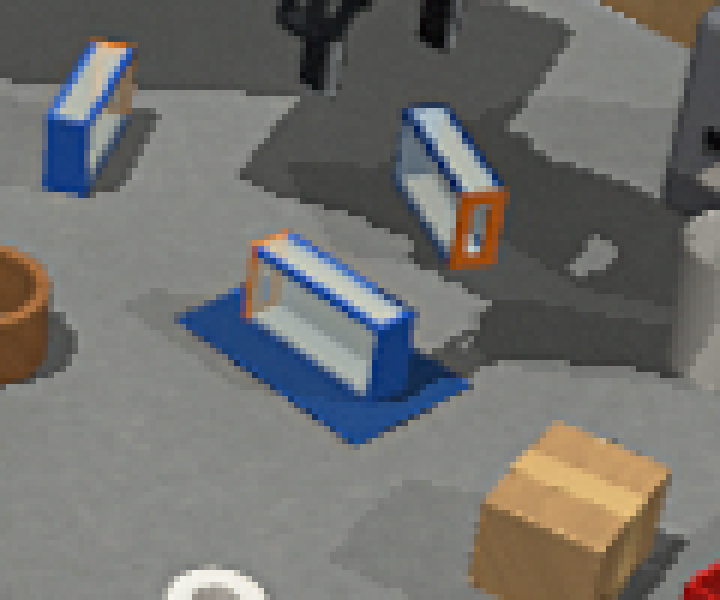

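The box stands on the mat at (330,315), empty and upright. I'll move the arm clear to check it from the top.

Emit:
send_rows:
  claw: [-1, -1, -1, -1, -1, -1, -1, -1]
  slide:
    - [-0.4, -0.5, 0]
    - [-1.2, -1.0, 0]
    - [-2.0, -1.0, 0]
    - [-2.8, -1.0, 0]
    - [-3.6, -1.0, 0]
    - [-4.4, -1.0, 0]
    - [-5.1, -1.0, 0]
    - [-5.1, -1.0, 0]
  rot:
    - [0, 0.4, 0]
    - [0, 0.8, 0]
    - [0, 1.2, 0]
    - [0, 1.6, 0]
    - [0, 2.0, 0]
    - [0, 2.5, 0]
    - [0, 3.0, 0]
    - [0, 3.0, 0]

```text
clock: 18.85
position: [0.497, -0.0535, 0.2434]
eef_rot: [-0.614, -0.349, 0.351, 0.615]
wrist_force: [0.1, 0.6, 0.0]
grip_width: 0.085
```

```bash
python3 - <<'E'
from kin import *
from rig import viewer
for n in ("top","scene"):
    im=viewer.capture(n)["image"][:,:,::-1].copy(); cv2.imwrite(f"pics/end_{n}.png",cv2.resize(im,(800,600))); cv2.imwrite(f"pics/end_{n}_raw.png",im)
im=cv2.imread("pics/end_top_raw.png");hsv=cv2.cvtColor(im,cv2.COLOR_BGR2HSV).astype(int);H,S,V=hsv[...,0],hsv[...,1],hsv[...,2]
m=np.zeros(H.shape,bool); m[150:215,150:200]=1
w=m&(V>200)&(S<70); b=m&((abs(H-110)<12)&(S>80))
for ce,st,l in comps(w,30):
    r=cv2.minAreaRect(np.argwhere(l)[:,::-1].astype(np.float32)); P=plane("top",cv2.boxPoints(r),.056); print("box top",P.mean(0).round(4),P.round(3).tolist(),r)
im=cv2.imread("pics/end_scene_raw.png");hs=cv2.cvtColor(im,cv2.COLOR_BGR2HSV).astype(int)
m=(hs[...,0]>14)&(hs[...,0]<32)&(hs[...,1]>120)&(hs[...,2]>90); m[:, :170]=0; m[:,260:]=0; m[:200]=0; m[265:]=0
for ce,st,l in comps(m,8): print("token scene",ce,plane("scene",ce,.009).round(4))
E
```

```text
box top [0.4928 0.2508 0.056 ] [[0.543, 0.262, 0.056], [0.543, 0.243, 0.056], [0.443, 0.24, 0.056], [0.443, 0.258, 0.056]] ((172.0, 180.0), (32.0, 6.0), 90.0)
token scene [223.23076923 200.46153846] [[ 0.3818 -0.1149  0.009 ]]
token scene [214.71875  252.078125] [[ 0.5667 -0.2715  0.009 ]]
```

View pics/end_top.png

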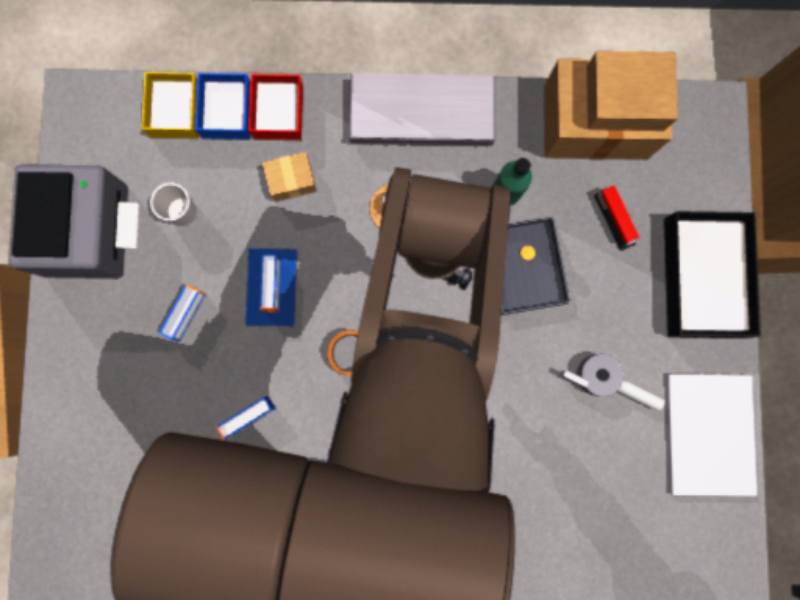

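View pics/end_scene.png

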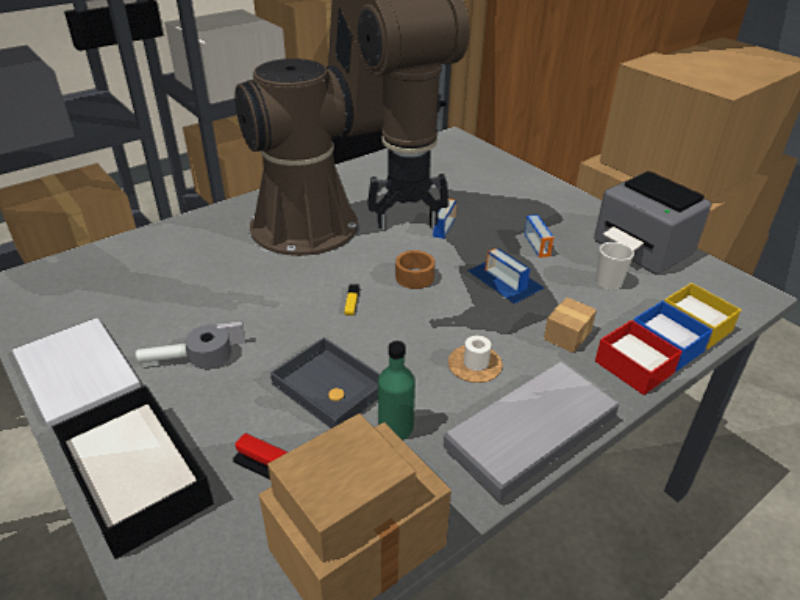

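Both end views show the box centred lengthwise on the mat at (270,282) top, about 4 mm off at most. The token is in the tray at (528,253), the roll is on the pad, and the bystanders are where they were. Handing in.

```bash
python3 -c "
from rig import order,ctrl
print(order.job_done(), ctrl.read_state()['clock'])"
```

```text
the job is handed in; nothing more can be done
the job is handed in; nothing more can be done
```

The job is done and handed in at about 19 s of the 64 s allowed.

**What I did:** I stood the label roll on the cork pad. Then I upended the rightmost clear box to about 76° over the tray. The token dropped out as the box tilted, so no shaking was needed. With the box still held, I checked that the token lay flat and at rest, then set the box on the blue mat on its long narrow edge.

**Last checks:**
- **Roll:** about 1 mm from the pad centre, upright.
- **Token:** at about (0.567, -0.272) inside the tray, agreed by both cameras.
- **Box:** empty and lengthwise, with the top view putting its centre about 4 mm in x and 4 mm in y from the mat centre. That box mask was rough, and the two cameras disagree with each other by 2–4 mm.
- **Other things:** by eye, none of the bystanders or look-alikes had moved.
- **Forces:** the highest wrist force I saw between moves was about 26 N, when the box touched down on the mat.

No check failed.

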